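# Rake washed wheel nuts level in the drain tray

## Task

The washed wheel nuts stand two high in one half of the small drain tray. With the tined rake, rake the two top nuts down into the bare half, so that the four lie in one even layer, two in each half and none on top of another; do not touch the nuts with the gripper or the arm. Then set the rake back down on the table beside the tray, clear of it, standing on its tines as it was found.

Things in the scene. Friction and masses are not known exactly. Their poses are not given: they have to be found in the camera images.
- tray: Fixed open steel drain tray with the heaped nuts (leave the tray at the back with level nuts). Outside 162 (its x) x 142 (its y) x 34 mm high; walls and floor 6 mm, inside 150 x 130. Origin: centre of its underside, on the table; z up. The half towards its +x (away from the robot) holds the heap, the -x half (towards the robot) is bare; turned up to 20 degrees about vertical.
- rake: Rake (7 steel tines, wood handle; the flat-bladed tool is a scraper), 300 g, on table. Sizes mm. Origin: middle of tine tips; x handle to head, y along tines, z up. Tines vertical, row 104 wide, 6 thick, to a crossbar 85 high. Handle 22 wide (y), 16 thick, centre line from 85 high at x=0 sloping to 8 at x=-280, end on table; grip at x=-55, 70 high, from above across y. Lifted level, tips and handle end stay level.
- nut_a: A large plain steel hexagonal wheel nut, 36 mm across flats (42 across corners), 32 mm tall, about 150 g, turned any way about its axis. At the start it stands upright on the tray floor in the tray's +x half, about 38 mm from the middle and 24 mm to the +y side. Origin at its centre (16 mm above what it stands on), z along its bore.
- nut_b: A large plain steel hexagonal wheel nut, 36 mm across flats (42 across corners), 32 mm tall, about 150 g, turned any way about its axis. At the start it stands upright on the tray floor in the tray's +x half, about 38 mm from the middle and 24 mm to the -y side. Origin at its centre (16 mm above what it stands on), z along its bore.
- nut_c: A large plain steel hexagonal wheel nut, 36 mm across flats (42 across corners), 32 mm tall, about 150 g, turned any way about its axis. At the start it stands upright, loose, on top of nut_a, its centre 48 mm above the tray floor and within about 6 mm of straight above that nut. Origin at its centre (16 mm above what it stands on), z along its bore.
- nut_d: A large plain steel hexagonal wheel nut, 36 mm across flats (42 across corners), 32 mm tall, about 150 g, turned any way about its axis. At the start it stands upright, loose, on top of nut_b, its centre 48 mm above the tray floor and within about 6 mm of straight above that nut. Origin at its centre (16 mm above what it stands on), z along its bore.
Not all that is in view belongs to the job. Leave any orange look-alike of the nut_c alone.

How it is judged (in metres and radians):
On the way:
1. the rake's tines push on a nut ((contact force between rake and nut_a above 0.2 N or contact force between rake and nut_b above 0.2 N or contact force between rake and nut_c above 0.2 N or contact force between rake and nut_d above 0.2 N)), for 0.02 s.
At the end, for the whole second after the job is handed in: All four nuts rest in the tray in one layer (centres under 30 mm above its floor), two each side of a line 10 mm from the middle towards the heap end; the rake rests on the table on its tines (tips within 12 mm, tilt under 10 degrees), tine row centre over 120 mm from tray centre (((x of each of nut_a, nut_b in the frame of tray below 0.01 m and x of each of nut_c, nut_d in the frame of tray above 0.01 m) or (x of each of nut_a, nut_c in the frame of tray below 0.01 m and x of each of nut_b, nut_d in the frame of tray above 0.01 m) or (x of each of nut_a, nut_d in the frame of tray below 0.01 m and x of each of nut_b, nut_c in the frame of tray above 0.01 m) or (x of each of nut_a, nut_d in the frame of tray above 0.01 m and x of each of nut_b, nut_c in the frame of tray below 0.01 m) or (x of each of nut_a, nut_c in the frame of tray above 0.01 m and x of each of nut_b, nut_d in the frame of tray below 0.01 m) or (x of each of nut_a, nut_b in the frame of tray above 0.01 m and x of each of nut_c, nut_d in the frame of tray below 0.01 m)) and z of nut_a in the frame of tray between 0.01 and 0.036 m and x of nut_a in the frame of tray between -0.08 and 0.08 m and y of nut_a in the frame of tray between -0.07 and 0.07 m and linear speed of each of nut_a, nut_b, nut_c, nut_d, rake below 0.02 m/s and z of nut_b in the frame of tray between 0.01 and 0.036 m and x of nut_b in the frame of tray between -0.08 and 0.08 m and y of nut_b in the frame of tray between -0.07 and 0.07 m and z of nut_c in the frame of tray between 0.01 and 0.036 m and x of nut_c in the frame of tray between -0.08 and 0.08 m and y of nut_c in the frame of tray between -0.07 and 0.07 m and z of nut_d in the frame of tray between 0.01 and 0.036 m and x of nut_d in the frame of tray between -0.08 and 0.08 m and y of nut_d in the frame of tray between -0.07 and 0.07 m and height (world z) of rake below 0.012 m and angle between rake's own z axis and vertical below 0.18 rad and horizontal distance between rake and tray above 0.12 m); the robot touches nothing.
It fails at once if the gripper or arm touches a nut (contact force between any of the fingers, the arm and nut_a above 0.5 N or contact force between any of the fingers, the arm and nut_b above 0.5 N or contact force between any of the fingers, the arm and nut_c above 0.5 N or contact force between any of the fingers, the arm and nut_d above 0.5 N).
It also fails if it takes over 48 s, if anything falls off the work surface, if the arm or the gripper's body presses on something with over 40 N, if the wrist force passes 120 N, or if a joint passes its speed limit or range.

## Robot

A 6-joint arm with a two-finger parallel gripper is mounted at the origin on the work surface. World frame = base frame: x ahead of the robot, y to its left, z up, the work surface at z = 0. Lengths are in m, angles in degrees, forces in N, time in s.
With the tool pointing down it reaches from about 0.35 to 0.875 m from the base axis. Payload 4.2 kg.
Tool frame: the origin (TCP) lies between the finger pads; the fingertips stand 19 mm ahead of it and the grasp point (between the pads) is the TCP; z points along the fingers, y is the line along which they close (so a half turn about z gives the same grasp; the last joint's range is limited). The gripper opens to 87 mm and grips with 3 to 60 N. Pads are 19 mm wide; open, the fingers measure 117 mm over their backs; the gripper's body (75 mm by 190 mm) begins 51 mm behind the grasp point.
Start: joints at [-56.459, 22.042, 0.453, 0, -68.411, -14.817], TCP at [0.201, -0.592, 0.206] pointing down, gripper open.
Joint ranges: [-179.83, 179.83], [-69.29, 118.12], [-61.27, 80.66], [-181.25, 117.63], [-171.15, -9.14], [-177.46, 177.46]. Speed limits (degrees/s): [159.86, 159.86, 180, 180, 180, 180].

## Interface

Orientations are given as a 3x3 rotation matrix whose columns are the frame's x, y, z axes.
In Python, from station import r gives the robot as it stands.
- The arm moves only by the tool drive_tool, never from a script. Its argument "steps" is one flat list of numbers, 7 for each row, row after row: the turn, a rotation vector about the tool's x, y, z in rad, then the shift along the tool's x, y, z in m, then the opening, from 0 (shut) to 1 (fully open). A call has 1 to 10 rows; each row shifts and turns the commanded pose from where the row before left it, along the tool's axes as they then stand; what a row does not reach is not made up. A row lasts 1/12 s, in which the tool goes at most 41.7 mm and 7.16 degrees, less where a joint would pass 70% of its speed; a pose out of reach is approached as far as the arm can. A call is refused whole if a number of a shift passes 0.0417 or a number of a turn 0.125, either way. A call with a gripper value outside its range is refused whole. The fingers move at their own pace and stop on an object; the grip force is fixed at half the most. Time passes only in rows, so rows that do not move let the fingers close. It gives the time, the measured TCP pose, the force, the opening and the grip force at its end, in the units of the state.
- r.sense(): the state, without advancing time (a new reading comes with each control period).
- r.capture(name): name is "scene" or "side" or "wrist"; returns the picture (480x640x3 uint8, blue, green, red); there is no depth.
- r.camera_params(name): a dict with "camera_matrix" (3x3 intrinsics, pixels), "k1" (the pictures are not rectified: a ray, as slopes to the right and down, at radius r is drawn at 1 + k1 r^2 times it, then the intrinsics apply), "extrinsics" (4x4, takes a point from world to camera coordinates). Camera axes: x right, y down, z forward; pixel columns grow to the right and rows downward; lengths in m; the calibration is good to about 2 mm. A picture is of the moment at which its call begins: read the wrist's pose just before it. camera_params takes no time and is no camera call; for the wrist camera it gives the pose at the moment of the call.
- r.finish_job(): hands the job in; it is judged then, once.
The state is a dict: "time_s": time; "joints": joint angles; "joint_velocities": joint speeds; "effort": joint torques, N m; "tcp_pos": TCP position; "ee_rot": TCP orientation; "wrist_force": force on the tool from outside, world axes, zero at the start; "moment": the same for the moment, N m; "gripper_width": opening from 0.0 (shut) to 1.0 (fully open); "gripper_force": force on a finger pad.
Only numpy, scipy, OpenCV 4.12 (cv2) and the standard library are available. Lean on these libraries where they do the work, as an engineer would, in place of code of your own. Each camera call takes 0.05 s, during which the arm holds its last target. There are 200 camera calls.

## Working session

There is one attempt and no reset: what is moved stays moved. The work goes in short steps, Python scripts to look and compute and a tool call to move; the robot and the scene stay as the last step left them, time stands still between calls to the robot, and variables do not carry over. Pictures are saved under pics/ and viewed, at most 10 in all, crops included, and the job is handed in when it is done.

Besides the shell and the picture viewer there is one more tool, called after "Request:" by a JSON object that holds its "api" and its "payload", one argument or row to a line. drive_tool: Moves the arm, as the interface text tells. Its arguments: {"type":"object","properties":{"steps":{"type":"array"}},"required":["steps"]}

```bash
ls; mkdir -p pics; cat > h.py <<'E'
import numpy as np,cv2
from station import r
def ray(cam,u,v):
    p=r.camera_params(cam) if isinstance(cam,str) else cam
    K=np.array(p["camera_matrix"]);k=p["k1"];E=np.array(p["extrinsics"])
    d=np.array([(u-K[0,2])/K[0,0],(v-K[1,2])/K[1,1]]);s=d.copy()
    for _ in range(30): s=d/(1+k*(s@s))
    R=E[:3,:3];return -R.T@E[:3,3],R.T@np.array([s[0],s[1],1])
def at(cam,u,v,z):
    o,d=ray(cam,u,v);return o+d*(z-o[2])/d[2]
def tri(c1,a,c2,b):
    o1,d1=ray(c1,*a);o2,d2=ray(c2,*b)
    t=np.linalg.lstsq(np.c_[d1,-d2],o2-o1,rcond=None)[0]
    p,q=o1+t[0]*d1,o2+t[1]*d2;return (p+q)/2,np.linalg.norm(p-q)
def proj(cam,P):
    p=r.camera_params(cam);E=np.array(p["extrinsics"]);K=np.array(p["camera_matrix"])
    c=E[:3,:3]@np.array(P)+E[:3,3];s=c[:2]/c[2];s=s*(1+p["k1"]*(s@s));return K[:2,:2]@s+K[:2,2]
E
python3 - <<'E'
from h import *
for n in("scene","side"):
    cv2.imwrite(f"pics/{n}0.png",r.capture(n)); p=r.camera_params(n);E=np.array(p["extrinsics"]);print(n,-E[:3,:3].T@E[:3,3],p["k1"])
s=r.sense();print(s["time_s"],s["tcp_pos"],s["ee_rot"])
E
```

```text
pics
scene [ 1.06103279 -0.13554972  0.67438254] -0.0258212812616192
side [0.33767525 0.86586343 0.55578101] 0.03527528361615019
0.1 [ 0.20045026 -0.59136369  0.20486481] [[-9.47126095e-01 -3.20860724e-01 -7.44982474e-04]
 [-3.20861569e-01  9.47124306e-01  1.84455012e-03]
 [ 1.13747321e-04  1.98605780e-03 -9.99998021e-01]]
```

View pics/scene0.png

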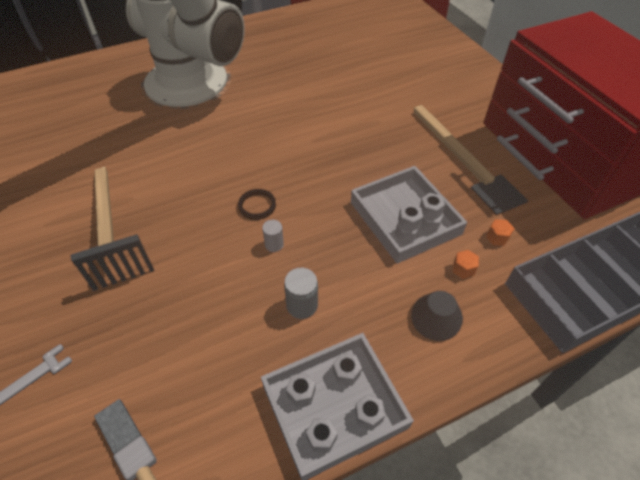

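View pics/side0.png

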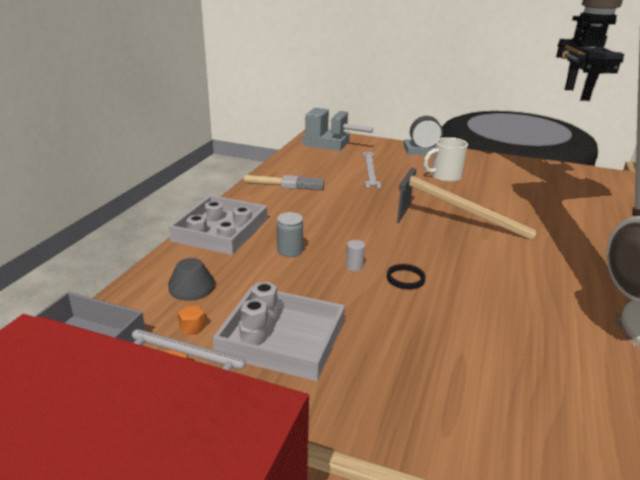

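Scene picture: the job's tray is at about (408,213) with the two stacks at (410,215) and (432,205). The rake's head is at (115,262) and its handle end at (100,170). In the side view the tray is at (280,330) and the rake head at (405,195).

```bash
python3 - <<'E'
import cv2,numpy as np
a=cv2.imread("pics/scene0.png");b=cv2.imread("pics/side0.png")
def t(i,x,y):
    c=cv2.resize(i[y:y+100,x:x+133],(400,300),interpolation=cv2.INTER_CUBIC)
    for k in range(0,133,20): cv2.putText(c,str(x+k),(3*k,8),0,.3,(0,255,255));cv2.line(c,(3*k,10),(3*k,14),(0,255,255))
    for k in range(0,100,20): cv2.putText(c,str(y+k),(0,3*k+3),0,.3,(0,255,0))
    return c
cv2.imwrite("pics/m0.png",np.vstack([np.hstack([t(a,342,165),t(a,50,205)]),np.hstack([t(b,212,278),t(b,395,155)])]))
E
```

```text
(no output)
```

View pics/m0.png

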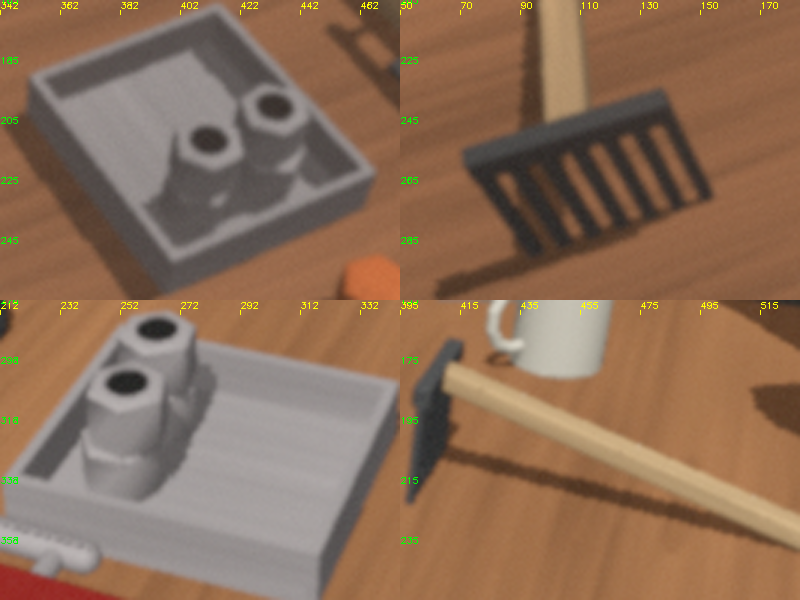

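```bash
python3 - <<'E'
from h import *
C=[at("scene",*q,.034) for q in[(352,190.3),(415.3,167),(467,221.7),(400.3,251.7)]]
for c in C: print(c.round(4))
print([np.linalg.norm(C[i]-C[(i+1)%4]).round(4) for i in range(4)])
S=[at("side",*q,.034) for q in[(213.7,336),(318.7,363),(345,304.7)]]
for c in S: print("S",c.round(4))
tc=sum(C)/4;ax=(C[2]+C[3]-C[0]-C[1]);print("center",tc,"yaw",np.degrees(np.arctan2(ax[1],ax[0])))
n1=at("scene",411.3,211.7,.07);n2=at("scene",433.3,200,.07);print("nuts",n1,n2)
print("nuts side",at("side",212+126/3,278+82/3,.07),at("side",212+157/3,278+29/3,.07))
a=at("scene",93.3,290,0);b=at("scene",154,270.7,0);print("tips",a,b,np.linalg.norm(a-b))
h=at("scene",100,169,.016);print("hend",h, at("side",532,234,.008), np.linalg.norm(h-(a+b)/2))
for q in[(71,256),(137.3,235.7)]:print("bar",at("scene",*q,.09))
E
```

```text
[0.5287 0.1795 0.034 ]
[0.5255 0.319  0.034 ]
[0.682  0.3272 0.034 ]
[0.6888 0.1872 0.034 ]
[np.float64(0.1395), np.float64(0.1567), np.float64(0.1402), np.float64(0.1603)]
S [0.6835 0.3272 0.034 ]
S [0.5205 0.3239 0.034 ]
S [0.5275 0.1809 0.034 ]
center [0.6062715  0.25322302 0.034     ] yaw 2.8856690378477943
nuts [0.64530582 0.22924674 0.07      ] [0.63848362 0.27770566 0.07      ]
nuts side [0.63944832 0.28081587 0.07      ] [0.64472244 0.23340666 0.07      ]
tips [ 0.52012937 -0.30246291  0.        ] [ 0.52467223 -0.19999592  0.        ] 0.10256764371898147
hend [ 0.2454406  -0.24115722  0.016     ] [ 0.24745796 -0.24117569  0.008     ] 0.27760476038930954
bar [ 0.51462317 -0.30201979  0.09      ]
bar [ 0.51846132 -0.20014618  0.09      ]
```

Request:
{"api": "drive_tool", "payload": {
  "steps": [0,0,0.122,0,0,0,1,0,0,0.122,0,0,0,1,0,0,0.122,0,0,0,1,0,0,0,-0.023,0.032,0,1,0,0,0,-0.023,0.032,0,1,0,0,0,-0.023,0.032,0,1,0,0,0,-0.023,0.032,0,1,0,0,0,-0.023,0.032,0,1,0,0,0,-0.023,0.032,0,1,0,0,0,-0.023,0.032,0,1]
}}

```text
time_s: 0.93
tcp_pos: [0.3709, -0.3725, 0.2056]
ee_rot: [[-0.999, 0.04, -0.0], [0.04, 0.999, 0.0], [0.0, 0.0, -1.0]]
wrist_force: [0.3, -1.2, 0.5]
gripper_width: 1.004
gripper_force: 0.0
```

Request:
{"api": "drive_tool", "payload": {
  "steps": [0,0,0,-0.023,0.032,0,1,0,0,0,-0.023,0.032,0,1,0,0,0,-0.023,0.032,0,1,0,0,0,-0.0225,0.032,0.01,1,0,0,0,0,0,0,1]
}}

```text
time_s: 1.35
tcp_pos: [0.4693, -0.2454, 0.1941]
ee_rot: [[-0.999, 0.033, -0.001], [0.033, 0.999, 0.002], [0.001, 0.002, -1.0]]
wrist_force: [-0.2, 0.0, -0.8]
gripper_width: 1.001
gripper_force: 0.0
```

```bash
python3 - <<'E'
from h import *
s=r.sense();R=np.array(s["ee_rot"]);print(s["time_s"],s["tcp_pos"],R.round(4))
cv2.imwrite("pics/w1.png",r.capture("wrist"))
print("to grip, tool axes",R.T@(np.array([.466,-.249,.07])-s["tcp_pos"]))
print(proj("wrist",[.466,-.249,.078]),proj("wrist",[.521,-.251,0.]),proj("wrist",[.246,-.241,.016]))
E
```

```text
1.35 [ 0.469276   -0.24544732  0.19407771] [[-0.9994  0.0334 -0.0011]
 [ 0.0334  0.9994  0.0017]
 [ 0.0012  0.0017 -1.    ]]
to grip, tool axes [ 0.00300919 -0.00386851  0.12407503]
[314.41787026 223.80866871] [314.76199353 251.69913625] [314.6798774 -18.9793184]
```

View pics/w1.png

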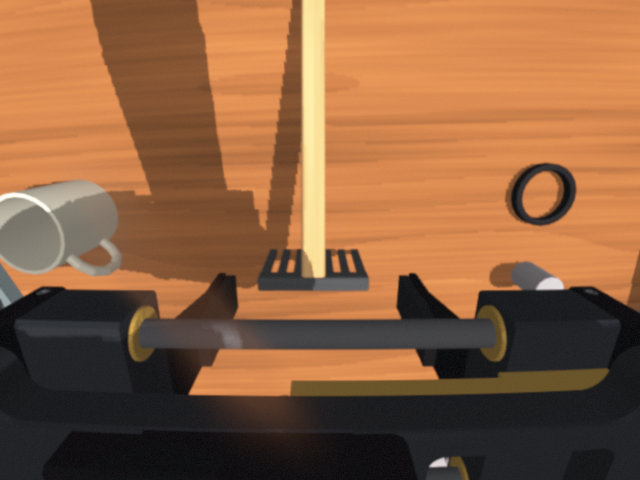

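The wrist view shows the handle running straight up the image at u≈314, just where it was predicted, with the crossbar at (314,283). I'll descend and grip.

Request:
{"api": "drive_tool", "payload": {
  "steps": [0,0,0,0.003,-0.004,0.03,1,0,0,0,0,0,0.03,1,0,0,0,0,0,0.03,1,0,0,0,0,0,0.02,1,0,0,0,0,0,0.014,1,0,0,0,0,0,0,1,0,0,0,0,0,0,0,0,0,0,0,0,0,0,0,0,0,0,0,0,0,0,0,0,0,0,0,0]
}}

```text
time_s: 2.23
tcp_pos: [0.4643, -0.2543, 0.0731]
ee_rot: [[-0.999, 0.039, 0.003], [0.039, 0.999, -0.001], [-0.003, -0.001, -1.0]]
wrist_force: [0.3, -0.7, -0.1]
gripper_width: 0.782
gripper_force: 0.0
```

Request:
{"api": "drive_tool", "payload": {
  "steps": [0,0,0,0,0,0,0,0,0,0,0,0,0,0,0,0,0,0,0,0,0,0,0,0,0,0,0,0,0,0,0,0,0,-0.005,0]
}}

```text
time_s: 2.65
tcp_pos: [0.4629, -0.2537, 0.0762]
ee_rot: [[-0.999, 0.039, -0.002], [0.039, 0.999, 0.001], [0.002, 0.001, -1.0]]
wrist_force: [-0.4, 0.8, 0.2]
gripper_width: 0.403
gripper_force: 0.0
```

Request:
{"api": "drive_tool", "payload": {
  "steps": [0,0,0,-0.002,0.004,0.005,0,0,0,0,0,0,0,0,0,0,0,0,0,0,0,0,0,0,0,0,0,0,0,0,0,0,0,0,0,0,0,0,0,0,0,0]
}}

```text
time_s: 3.15
tcp_pos: [0.4657, -0.25, 0.0718]
ee_rot: [[-0.999, 0.039, -0.0], [0.039, 0.999, 0.0], [0.0, 0.0, -1.0]]
wrist_force: [-0.5, 0.1, 0.2]
gripper_width: 0.024
gripper_force: 0.0
```

```bash
python3 - <<'E'
from h import *
s=r.sense();print(s["time_s"],s["tcp_pos"],s["gripper_width"],s["gripper_force"])
a=r.capture("scene")
a=cv2.resize(a[140:320,20:260],(800,600));cv2.imwrite("pics/s2.png",a)
E
```

```text
3.15 [ 0.46572963 -0.25001455  0.07180028] 0.023889841561488143 0.0
```

View pics/s2.png

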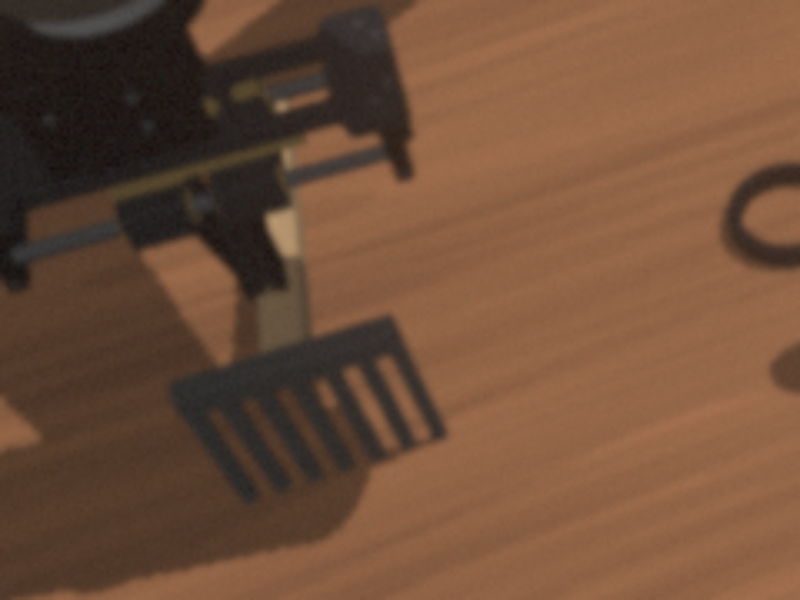

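```bash
python3 - <<'E'
from h import *
f=lambda P:((proj("scene",P)-[20,140])/.3).round(0)
for z in(.053,.072,.09,.11): print(z,f([.4657,-.25,z]))
for x in(0,-30,-55,-80): print("handle top",x,f([.521+x/1e3,-.251-x*4e-5,(85+x*.275+8)/1e3]))
p=at("scene",20+.3*295,140+.3*215,.08);print(p)
cv2.imwrite("pics/sd2.png",cv2.resize(r.capture("side")[100:250,360:560],(800,600)))
E
```

```text
0.053 [293. 323.]
0.072 [280. 300.]
0.09 [267. 276.]
0.11 [251. 249.]
handle top 0 [281. 355.]
handle top -30 [280. 320.]
handle top -55 [278. 292.]
handle top -80 [277. 265.]
[ 0.42005481 -0.23187977  0.08      ]
```

View pics/sd2.png

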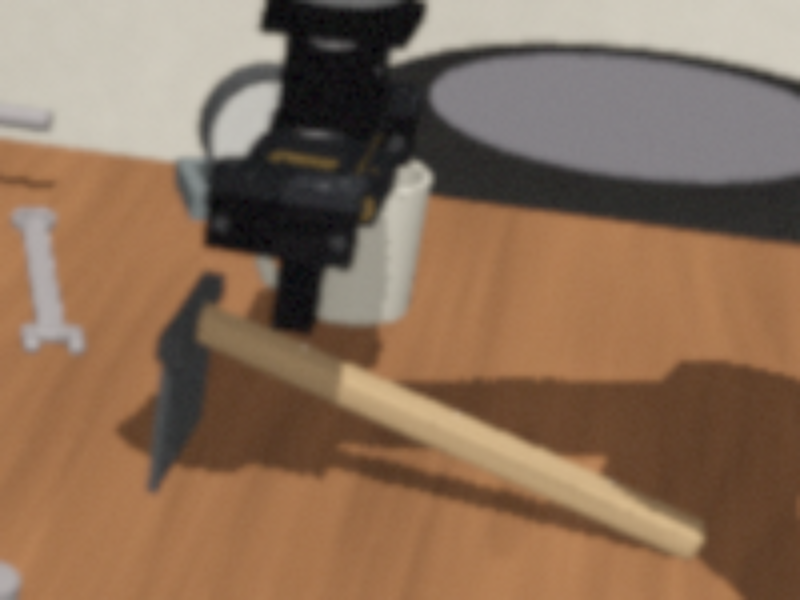

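```bash
python3 - <<'E'
from h import *
print(tri("scene",(20+.3*265,140+.3*290),"side",(360+292/4,100+328/4)))
s=r.sense();print(s["joints"],s["wrist_force"],s["moment"],s["gripper_width"])
print("tip exp side",(proj("side",[.4657,-.25,.053])-[360,100])*4)
E
```

```text
(array([ 0.46741059, -0.25360581,  0.08372646]), np.float64(0.0009479655109272899))
[-1.06369373e+01  2.08423165e+01 -2.32557048e+01  2.38459114e-03
 -4.59018824e+01 -8.16144831e+01] [-0.06780345 -0.16830539  0.36596096] [ 0.01721693  0.00456085 -0.00053212] 0.009538841675906106
tip exp side [285.92164    382.96288986]
```

```bash
python3 - <<'E'
from h import *
c=np.array([.2005,-.5914,0]);y=np.array([-.321,.947,0])
for z in(.187,.206,.215):
  for k in(-.05,.05): print(z,k,proj("side",c+y*k+[0,0,z]))
E
```

```text
0.187 -0.05 [565.20110134 103.11743101]
0.187 0.05 [580.95196671 114.83261071]
0.206 -0.05 [567.19290059  95.50689792]
0.206 0.05 [583.19803556 106.79448443]
0.215 -0.05 [568.14773832  91.86253442]
0.215 0.05 [584.27561276 102.94265644]
```

```bash
python3 - <<'E'
import cv2
a=cv2.imread("pics/side0.png")[0:120,480:640];cv2.imwrite("pics/sd0c.png",cv2.resize(a,(800,600)))
E
```

```text
(no output)
```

View pics/sd0c.png

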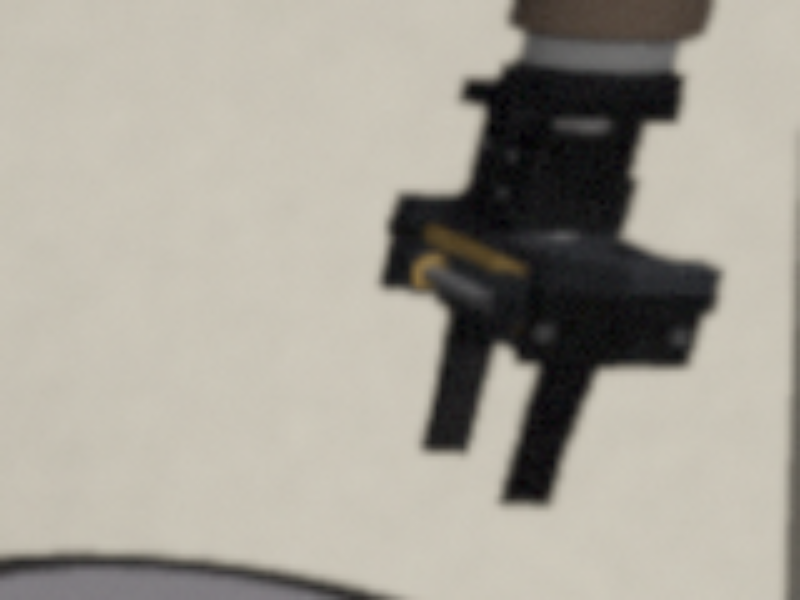

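The closed fingertips triangulate to z≈0.084, where the reported pose would put them at 0.053. The start picture shows the same offset of about 31 mm. So the fingers shut above the handle, and the true tips are about 31 mm higher than the TCP reading implies. I'll reopen, go 32 mm lower and grip again, keeping this offset in all later heights.

Request:
{"api": "drive_tool", "payload": {
  "steps": [0,0,0,0,0,0,0.8,0,0,0,0,0,0,0.8,0,0,0,0,0,0,0.8,0,0,0,0,0,0,0.8,0,0,0,0,0,0,0.8,0,0,0,0,0,0,0.8,0,0,0,0,0,0,0.8,0,0,0,0,0,0,0.8,0,0,0,0,0,0,0.8,0,0,0,0,0,0,0.8]
}}

```text
time_s: 4.08
tcp_pos: [0.4657, -0.25, 0.0718]
ee_rot: [[-0.999, 0.039, 0.0], [0.039, 0.999, 0.0], [-0.0, 0.0, -1.0]]
wrist_force: [1.0, 0.0, -0.1]
gripper_width: 0.683
gripper_force: 0.0
```

Request:
{"api": "drive_tool", "payload": {
  "steps": [0,0,0,0,0.003,0.012,0.8,0,0,0,0,0,0.01,0.8,0,0,0,0,0,0.01,0.8,0,0,0,0,0,0,0,0,0,0,0,0,0,0,0,0,0,0,0,0,0,0,0,0,0,0,0,0,0,0,0,0,0,0,0,0,0,0,0,0,0,0,0,0,0,0,0,0,0]
}}

```text
time_s: 4.92
tcp_pos: [0.466, -0.2471, 0.0402]
ee_rot: [[-0.999, 0.039, 0.001], [0.039, 0.999, -0.0], [-0.001, -0.0, -1.0]]
wrist_force: [-0.2, 0.5, 0.2]
gripper_width: 0.351
gripper_force: 0.0
```

Request:
{"api": "drive_tool", "payload": {
  "steps": [0,0,0,0,0,0,0,0,0,0,0,0,0,0,0,0,0,0,0,0,0,0,0,0,0,0,0,0]
}}

```text
time_s: 5.25
tcp_pos: [0.466, -0.2471, 0.04]
ee_rot: [[-0.999, 0.039, 0.0], [0.039, 0.999, -0.0], [-0.0, -0.0, -1.0]]
wrist_force: [-0.6, -0.5, 1.6]
gripper_width: 0.251
gripper_force: 30.0
```

Request:
{"api": "drive_tool", "payload": {
  "steps": [0,0,0,0,0,-0.02,0,0,0,0,0,0,-0.03,0,0,0,0,0,0,-0.03,0,0,0,0,0,0,-0.03,0,0,0,-0.08,0,0,-0.02,0,0,0,0,-0.013,0.033,0,0,0,0,0,-0.014,0.0355,0,0,0,0,0,-0.014,0.0355,0,0,0,0,0,-0.014,0.0355,0,0,0,0,0,-0.014,0.0355,0,0]
}}

```text
time_s: 6.08
tcp_pos: [0.527, -0.0676, 0.169]
ee_rot: [[-0.999, -0.04, -0.002], [-0.04, 0.999, 0.001], [0.002, 0.001, -1.0]]
wrist_force: [1.1, -0.5, -2.3]
gripper_width: 0.246
gripper_force: 30.0
```

Request:
{"api": "drive_tool", "payload": {
  "steps": [0,0,0,-0.014,0.0355,0,0,0,0,0,-0.014,0.0355,0,0,0,0,0,-0.014,0.0355,0,0,0,0,0,-0.014,0.0355,0,0,0,0,0,-0.014,0.0355,0,0,0,0,0,-0.014,0.0355,0,0,0,0,0,-0.014,0.0355,0,0,0,0,0,-0.013,0.035,0,0,0,0,0,-0.013,0.033,0,0,0,0,0,0,0,0,0]
}}

```text
time_s: 6.92
tcp_pos: [0.6395, 0.2581, 0.1669]
ee_rot: [[-0.999, -0.045, -0.0], [-0.045, 0.999, 0.001], [0.0, 0.001, -1.0]]
wrist_force: [0.4, -0.4, -3.2]
gripper_width: 0.25
gripper_force: 30.0
```

```bash
python3 - <<'E'
from h import *
s=r.sense();R=np.array(s["ee_rot"]);print(s["time_s"],s["tcp_pos"],R.round(3),s["wrist_force"],s["gripper_width"])
a=r.capture("scene")[110:290,300:540];b=r.capture("side")[230:380,190:390]
cv2.imwrite("pics/t1.png",np.hstack([cv2.resize(a,(400,300)),cv2.resize(b,(400,300))]))
# predicted tip corners & target
t=np.array(s["tcp_pos"]);tip=t-R[:,0]*.055+[0,0,-.040]
for k in(-.052,.052):
    P=tip+R[:,1]*k;print("pred",((proj("scene",P)-[300,110])/.6).round(),((proj("side",P)-[190,230])*2+[400,0]).round())
ex=np.array([.9992,.04,0]);d=tip-[.605,.2535,0];print("tip in tray",d@ex,d@np.array([-.04,.9992,0]),d[2])
E
```

```text
6.9167 [0.63951153 0.25809384 0.16693711] [[-0.999 -0.045 -0.   ]
 [-0.045  0.999  0.001]
 [ 0.     0.001 -1.   ]] [ 0.43266855 -0.37482385 -3.16448164] 0.24992205219378938
pred [206. 174.] [500.  25.]
pred [296. 135.] [438.  93.]
tip in tray 0.08966691745446922 0.0035006694177547844 0.12691859272554767
```

View pics/t1.png

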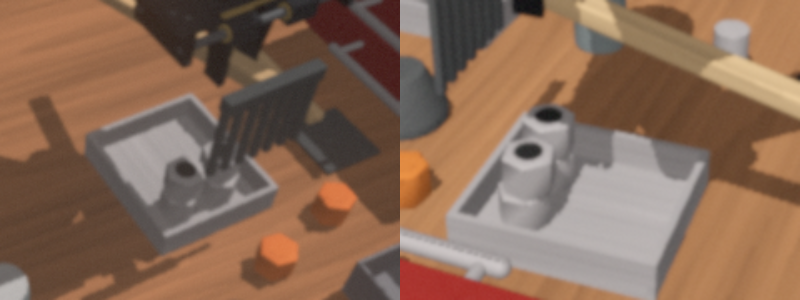

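Request:
{"api": "drive_tool", "payload": {
  "steps": [0,0,0,0,-0.003,0.03,0,0,0,0,0,0,0.03,0,0,0,0,0,0,0.02,0,0,0,0,0,0,0,0,0,0,0,0.008,0,0,0,0,0,0,0.006,0,0,0,0,0,0,0.006,0,0,0,0,0,0,0.006,0,0,0,0,0,0,0.006,0,0,0,0,0,0,0.005,0,0,0]
}}

```text
time_s: 7.85
tcp_pos: [0.6025, 0.2481, 0.0917]
ee_rot: [[-0.999, -0.041, 0.004], [-0.041, 0.999, 0.002], [-0.004, 0.002, -1.0]]
wrist_force: [2.9, 0.4, -1.5]
gripper_width: 0.252
gripper_force: 30.0
```

Request:
{"api": "drive_tool", "payload": {
  "steps": [0,0,0,0.005,0,0,0,0,0,0,0.005,0,0,0,0,0,0,0.005,0,0,0,0,0,0,0.005,0,0,0,0,0,0,0.005,0,0,0,0,0,0,0.005,0,0,0,0,0,0,0,0,0,0,0,0,0,0,0,0,0,0,0,0,0,0,0,0]
}}

```text
time_s: 8.6
tcp_pos: [0.5719, 0.2463, 0.0898]
ee_rot: [[-0.999, -0.041, 0.0], [-0.041, 0.999, -0.0], [-0.0, -0.0, -1.0]]
wrist_force: [0.1, 0.6, -3.2]
gripper_width: 0.251
gripper_force: 30.0
```

```bash
cat > look.py <<'E'
from h import *
import sys
s=r.sense();R=np.array(s["ee_rot"]);print(s["time_s"],s["tcp_pos"],s["wrist_force"],s["gripper_width"])
a=r.capture("scene")[150:270,340:500];b=r.capture("side")[270:390,200:360]
cv2.imwrite("pics/%s.png"%sys.argv[1],np.hstack([cv2.resize(a,(400,300)),cv2.resize(b,(400,300))]))
tip=np.array(s["tcp_pos"])-R[:,0]*.055+[0,0,-.040]
ex=np.array([.9992,.04,0]);d=tip-[.605,.2535,0];print("tip in tray",d@ex,d@np.array([-.04,.9992,0]),d[2])
E
python3 look.py t2
```

```text
8.6 [0.57194949 0.24627439 0.08981769] [ 0.05897268  0.57163699 -3.23089219] 0.25069712326240995
tip in tray 0.021686907476144865 -0.005850436742922336 0.0498215747504566
```

View pics/t2.png

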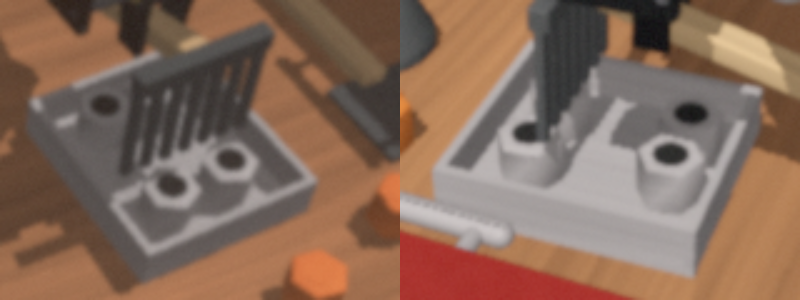

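The rake did it in one pass. In the scene tile, two nuts stand on the floor in the heap half at (172,185) and (232,160), and one is visible in the bare half at (105,105). The side tile shows both fallen nuts upright in the bare half at (690,115) and (670,155). I'll lift and carry the rake back.

Request:
{"api": "drive_tool", "payload": {
  "steps": [0,0,0,0,0,-0.02,0,0,0,0,0,0,-0.03,0,0,0,0,0,0,-0.03,0,0,0,0,0.009,-0.034,0,0,0,0,0,0.009,-0.035,0,0,0,0,0,0.009,-0.035,0,0,0,0,0,0.009,-0.035,0,0,0,0,0,0.009,-0.035,0,0,0,0,0,0.009,-0.035,0,0,0,0,0,0.009,-0.035,0,0]
}}

```text
time_s: 9.53
tcp_pos: [0.5183, -0.0018, 0.1701]
ee_rot: [[-0.999, -0.041, 0.001], [-0.041, 0.999, 0.0], [-0.001, 0.0, -1.0]]
wrist_force: [-0.1, -0.9, -3.2]
gripper_width: 0.249
gripper_force: 30.0
```

Request:
{"api": "drive_tool", "payload": {
  "steps": [0,0,0,0.009,-0.035,0,0,0,0,0,0.009,-0.035,0,0,0,0,0,0.009,-0.035,0,0,0,0,0,0.009,-0.035,0,0,0,0,0,0.009,-0.035,0,0,0,0,0,0.009,-0.035,0,0,0,0,0,0.009,-0.033,0,0,0,0,0.08,0,0,0,0,0,0,0,0,0,0,0,0,0,0,0,0,0,0]
}}

```text
time_s: 10.37
tcp_pos: [0.4657, -0.2458, 0.1698]
ee_rot: [[-0.999, 0.039, 0.0], [0.039, 0.999, 0.0], [-0.0, 0.0, -1.0]]
wrist_force: [-0.1, 0.6, -3.4]
gripper_width: 0.248
gripper_force: 30.0
```

Lower by 0.130 in total, slowing near the table.

Request:
{"api": "drive_tool", "payload": {
  "steps": [0,0,0,0,0,0.03,0,0,0,0,0,0,0.035,0,0,0,0,0,0,0.03,0,0,0,0,0,0,0.02,0,0,0,0,0,0,0.009,0,0,0,0,0,0,0.004,0,0,0,0,0,0,0,0,0,0,0,0,0,0,0]
}}

```text
time_s: 11.03
tcp_pos: [0.4673, -0.2455, 0.0431]
ee_rot: [[-0.999, 0.037, 0.003], [0.037, 0.999, -0.001], [-0.003, -0.001, -1.0]]
wrist_force: [0.3, -0.4, -2.8]
gripper_width: 0.254
gripper_force: 30.0
```

Request:
{"api": "drive_tool", "payload": {
  "steps": [0,0,0,0,0,0.002,0,0,0,0,0,0,0.001,0,0,0,0,0,0,0,0]
}}

```text
time_s: 11.28
tcp_pos: [0.4668, -0.2458, 0.0401]
ee_rot: [[-0.999, 0.039, 0.003], [0.039, 0.999, -0.001], [-0.003, -0.001, -1.0]]
wrist_force: [0.5, 1.0, 0.8]
gripper_width: 0.251
gripper_force: 30.0
```

Contact: the force has gone from −3 to about 0. Release, then rise.

Request:
{"api": "drive_tool", "payload": {
  "steps": [0,0,0,0,0,0,0.7,0,0,0,0,0,0,0.7,0,0,0,0,0,0,0.7,0,0,0,0,0,0,0.7,0,0,0,0,0,0,0.7,0,0,0,0,0,0,0.7,0,0,0,0,0,0,0.7,0,0,0,0,0,0,0.7]
}}

```text
time_s: 11.95
tcp_pos: [0.4658, -0.2455, 0.0388]
ee_rot: [[-0.999, 0.039, -0.0], [0.039, 0.999, 0.0], [0.0, 0.0, -1.0]]
wrist_force: [-0.5, -0.0, 0.6]
gripper_width: 0.681
gripper_force: 0.0
```

Request:
{"api": "drive_tool", "payload": {
  "steps": [0,0,0,0,0,-0.02,0.7,0,0,0,0,0,-0.03,0.7,0,0,0,0,0,-0.04,0.7,0,0,0,0,0,-0.04,0.7,0,0,0,0,0,-0.04,0.7,0,0,0,0,0,0,0.7,0,0,0,0,0,0,0.7]
}}

```text
time_s: 12.53
tcp_pos: [0.4672, -0.2458, 0.2116]
ee_rot: [[-0.999, 0.039, 0.006], [0.039, 0.999, -0.001], [-0.007, -0.001, -1.0]]
wrist_force: [-0.2, 0.6, -0.6]
gripper_width: 0.701
gripper_force: 0.0
```

```bash
python3 - <<'E'
from h import *
s=r.sense();print(s["time_s"],s["tcp_pos"],s["gripper_width"])
A=r.capture("scene");B=r.capture("side")
a=A[150:270,340:500];b=B[270:390,200:360];c=A[150:300,40:240];d=B[120:270,380:580]
q=lambda i:cv2.resize(i,(400,300))
cv2.imwrite("pics/f.png",np.vstack([np.hstack([q(a),q(b)]),np.hstack([q(c),q(d)])]))
E
```

```text
12.5333 [ 0.46717135 -0.24578895  0.21164673] 0.701461792252249
```

View pics/f.png

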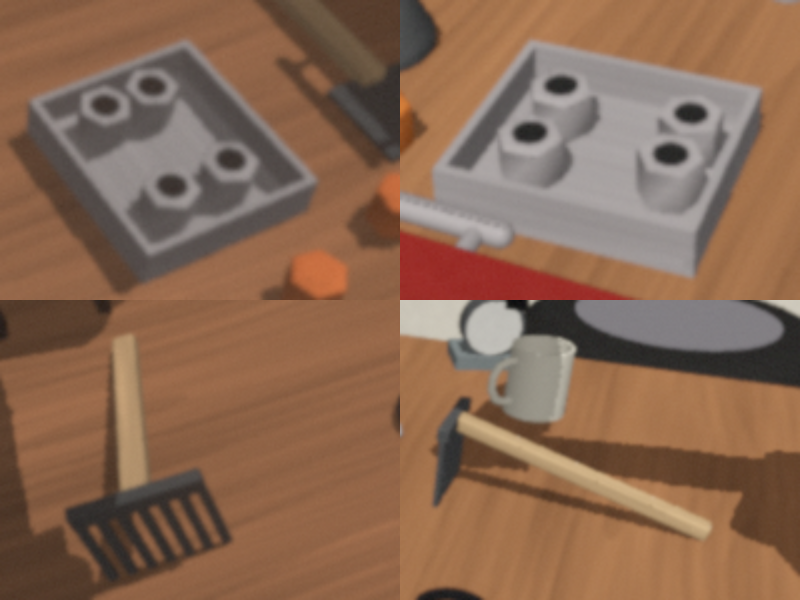

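The final view shows four upright nuts on the tray floor, two in each half: scene tile (105,105) and (152,88) in the bare half, (172,187) and (230,160) in the heap half. The rake stands on its tines where it was found, free of the gripper.

```bash
python3 -c "
from station import r
print(r.finish_job())"
```

```text
the job is handed in; nothing more can be done
None
```

The job is handed in at about 12.6 s of the 48 s: the last pictures show the four nuts lying level, two in each half of the tray, and the rake standing on its tines where it was found; no verdict came back.

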